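Free the bowl indexing stand and hold its pin out

ROBOT

A 6-joint arm with a two-finger parallel gripper is mounted at the origin on the work surface. World frame = base frame: x ahead of the robot, y to its left, z up, the work surface at z = 0. Lengths are in m, angles in degrees, forces in N, time in s.
With the tool pointing down it reaches from about 0.4 to 0.825 m from the base axis. Payload 7 kg.
Tool frame: the origin (TCP) lies where the fingers leave the gripper's body, on its centre line; the fingertips stand 66 mm ahead of it and the grasp point (between the pads) lies 47 mm ahead of it; z points along the fingers, x is the direction in which the jaws open and shut, and the axes are right-handed (so a half turn about z gives the same grasp; the last joint's range is limited). The gripper opens to 88 mm and grips with 3 to 60 N. Pads are 19 mm wide; open, the fingers measure 130 mm over their backs; the gripper's body (78 mm by 193 mm) begins 47 mm behind the grasp point.
Start: joints at [-49.612, 20.546, 0.682, 0, -70.136, -16.507], TCP at [0.273, -0.617, 0.292] pointing down, gripper open.
Joint ranges: [-176.03, 176.03], [-82.01, 121.73], [-58.28, 71.71], [-173.87, 95.51], [-174.79, -0.11], [-173.66, 173.66]. Speed limits (degrees/s): [136.94, 136.94, 172.46, 180, 180, 180].

INTERFACE

Orientations are given as [roll, pitch, yaw] about the fixed x, y, z axes, in that order (R = Rz(yaw) Ry(pitch) Rx(roll)).
In Python, from workcell import env, planner, eyes, finder, sensors gives the robot as it stands. The module is installed in compiled form; this text tells all that it offers. Calls block until the motion is done:
- env.move_to(position, orientation): joint-space move of the TCP to a pose.
- env.move_straight(position, ori=None, rate=0.15, threshold=None): straight line of the TCP; ori=None keeps the orientation; rate is the mean speed in m/s. With threshold (N) it stops when the force on the tool has changed by that much, and returns True; else False.
- env.set_joints(angles): joint-space move.
- env.ungrasp() and env.grab(squeeze=None): open the fingers fully, or close them until they stop; squeeze is the grip in N (None keeps the last).
- env.pause(seconds).
- planner.solve_ik(position, orientation): joint angles nearest the present ones, or None.
- eyes.read_camera(name): name is "side" or "top" or "wrist"; returns the picture (420x560x3 uint8, red, green, blue); there is no depth.
- eyes.camera_params(name): a dict with "fx", "fy", "cx", "cy" (pixels), "cam_to_world" (4x4, takes a point from camera to world coordinates). Camera axes: x right, y up, looking along -z (the intrinsics and any distortion apply to the point x, -y, -z); pixel columns grow to the right and rows downward; lengths in m; the calibration is good to about 2 mm. The wrist camera is an equidistant fisheye: a pixel r from the principal point sees the ray r / f radians off the axis. A picture is of the moment at which its call begins: read the wrist's pose just before it. camera_params takes no time and is no camera call; for the wrist camera it gives the pose at the moment of the call.
A pose or a line that the arm cannot do raises env.Unreachable and nothing moves.
- env.sign_off(): hands the job in, once; it reports no verdict.
Trained networks look in the newest picture that a camera, given by its name, has taken for a name from the list of things; names that differ only in an ending like _2 or _b are one class to them, and where a whole thing is asked for, a point or a joint stands for the part that bears it (a point fixed in the world has none). Each returns a list of dicts, best first, with "score" (0 to 1); they miss things now and then, are a little off and sometimes report something else, mostly with a low value. They report only what shows in the picture. A call takes as long as a camera call.
- finder.recognise(thing, camera): "extent" ([left, top, width, height] as shares, 0 to 1, of the picture: columns of its width, rows of its height, round what is visible of it).
Readings, each from a call of its own:
- sensors.get_clock(): time.
- sensors.get_qpos(): joint angles.
- sensors.get_dq(): joint speeds.
- sensors.get_effort(): joint torques, N m.
- sensors.get_position(): TCP position.
- sensors.get_orientation(): TCP orientation.
- sensors.get_contact_force(): force on the tool from outside, world axes, zero at the start.
- sensors.get_wrist_torque(): the same for the moment, N m.
- sensors.get_finger_gap(): finger opening in m.
Only numpy, scipy, OpenCV 4.12 (cv2) and the standard library are available. Lean on these libraries where they do the work, as an engineer would, in place of code of your own. Each camera call takes 0.05 s, during which the arm holds its last target. There are 200 camera calls.

TASK

Free the indexing stand so that a workmate can turn the bowl: wind the handwheel with the orange handle back one full turn anticlockwise (seen from above) to draw the clamp dog off the faceplate. Only then pull the sprung index plunger up by its black knob, fully up, and hold it there with the pin clear of its hole. Leave the handwheel wound back and everything else on the bench where it is, and finish while still holding the knob up.

Things in the scene. Friction and masses are not known exactly. Their poses are not given: they have to be found in the camera images.
- fixture: green indexing stand, fixed; origin under the faceplate's centre at table height, z up, turned up to 20 degrees. Handwheel 150 mm along its +y, plunger 80 mm along its -y. On a grey steel base plate 240 x 400 x 18 mm (middle at +y 20 mm). Steel faceplate 180 mm across, top at 70 mm; on it a fixed wooden bowl 108 mm across, rim at 118 mm; pin bracket and brass bushing up to 120 mm above the table
- hub (a point): point on the handwheel's upright axis, 145 mm above the table, level with the middle of its handle. The dark steel handwheel is a disc 110 mm across, its upper face 117 mm above the table, its brass hub top 122 mm
- handle_grip (a point): point on the axis of the handwheel's upright orange handle, 145 mm above the table. The handle is a round peg 20 mm across, from 117 to 163 mm above the table, 42 mm from the wheel's axis; it spins freely on its own axis, so a gripper holding it need not turn with the wheel. It starts at any angle round the wheel
- handwheel (a joint): turn of the handwheel in rad: 0 at the start (clamped), grows anticlockwise seen from above, firm stop at 6.5 (just over one full turn). About 2.5 N at the handle turns it; it stays where it is left. It draws the red clamp dog (26 mm wide) off the faceplate's rim by 2 mm per rad
- pull_knob: black pull knob on top of the index plunger: an upright cylinder 28 mm across and 34 mm tall, free to spin on its axis. Origin: centre of its underside, 132 mm above the table when seated (top at 166 mm), 12 mm above the bushing; z up along the pull
- plunger (a joint): lift of the sprung index plunger in m: 0 when its 8 mm steel pin is seated 10 mm deep in the faceplate's hole, grows as the knob is pulled straight up, firm stop at 0.016. The spring pulls it down with about 4 N when seated and 12 N at the stop; let go, it snaps back
- gouge: turning gouge, dark wooden handle and steel blade, 330 mm long, lying at the table's far edge; origin at its middle, underside
- scraper: turning scraper, wooden handle, 290 mm long, lying on the table on the robot's right; origin at its middle, underside
- mallet: turned wooden mallet standing on its head, 80 mm across, 215 mm tall, on the robot's left; origin at its underside
- finish: blue can of wood finish, 66 mm across, 120 mm tall, on the left; origin at its underside
- cup_bowl: small dark wooden bowl, 110 mm across, 50 mm tall, at the far left; origin at its underside
- blank: round wooden blank, 100 mm across, 50 mm tall, on the right; origin at its underside
- chuck_key: steel T-shaped chuck key, 75 mm long, 15 mm tall, lying on the grey base plate on the robot's side of the faceplate; origin at its underside
- jaw: small aluminium chuck jaw, 30 x 22 x 18 mm, lying on the grey base plate beyond the pin bracket; origin at its underside

How it is judged (in metres and radians):
On the way, in this order (a step that is already met when the one before it is completed fails the run):
1. the handwheel has been wound a full turn anticlockwise (value of joint handwheel above 6.05 rad), for 0.2 s.
2. the fingers hold the index plunger pulled fully up (value of joint plunger above 0.013 m and contact force between the fingers and pull_knob above 5 N), for 0.3 s.
At the end, for the whole second after the job is handed in: The handwheel stands at 6.05 rad or more (a full turn, 13 degrees of slack), the plunger is lifted more than 13 of its 16 mm and the fingers are what holds it (over 5 N on the knob), and no bystander is 40 mm or more from where it began (all of step 2 and value of joint handwheel above 6.05 rad and distance of each of gouge, scraper, mallet, finish, cup_bowl, blank, chuck_key, jaw from where it was at the start of the episode below 0.04 m); the arm keeps its last pose, push and grip.
It fails at once if the index plunger is lifted before the handwheel has been wound back (value of joint plunger above 0.005 m and value of joint handwheel below 6 rad).
It fails at once if a bystander is pushed 40 mm or more away (not (distance of each of gouge, scraper, mallet, finish, cup_bowl, blank, chuck_key, jaw from where it was at the start of the episode below 0.04 m)).
It also fails if it takes over 64 s, if anything falls off the work surface, if the arm or the gripper's body presses on something with over 40 N, if the wrist force passes 120 N, or if a joint passes its speed limit or range.

## Working session

There is one attempt and no reset: what is moved stays moved. The work goes in short steps, each a Python script; the robot and the scene stay as the last script left them, time stands still between calls to the robot, and variables do not carry over. Pictures are saved under pics/ and viewed, about 8 in all and at most 12, crops included, and the job is handed in when it is done.

```bash
mkdir -p pics
cat > h.py <<'E'
import numpy as np, cv2
from workcell import env, planner, eyes, finder, sensors
def snap(c,fn=None):
    p=eyes.camera_params(c); im=eyes.read_camera(c)
    if fn: cv2.imwrite('pics/'+fn,im[:,:,::-1])
    return im,p
def ray(p,c,u,v):
    x=(u-p['cx'])/p['fx']; y=(v-p['cy'])/p['fy']
    if c=='wrist':
        r=np.hypot(x,y); s=np.sin(r)/r if r>1e-9 else 1; d=np.array([x*s,-y*s,-np.cos(r)])
    else: d=np.array([x,-y,-1])
    T=np.array(p['cam_to_world']); return T[:3,3],T[:3,:3]@d
def atz(p,c,u,v,z):
    o,d=ray(p,c,u,v); return o+d*(z-o[2])/d[2]
def find(t,c):
    return [(round(d['score'],2),[round(a*b,1) for a,b in zip(d['extent'],(560,420,560,420))]) for d in finder.recognise(t,c)[:2]]
E
python3 - <<'E'
from h import *
ims=[]
for c in('top','side'):
    im,p=snap(c,c+'0.png'); print(c,p['fx'],p['fy'],p['cx'],p['cy'],np.round(p['cam_to_world'],3).tolist())
    for t in('fixture','handle_grip','hub','pull_knob','chuck_key','jaw','mallet','finish'):
        f=find(t,c); print(t,f)
print(sensors.get_clock(),sensors.get_orientation())
E
```

```text
top 433.77504436869265 433.77504436869265 278.683566032638 215.72468090457625 [[-0.003, 0.993, -0.12, 0.398], [-1.0, -0.001, 0.014, -0.017], [0.014, 0.12, 0.993, 1.599], [0.0, 0.0, 0.0, 1.0]]
fixture [(0.83, [212.8, 180.3, 118.1, 93.5])]
handle_grip []
hub [(0.68, [221.3, 218.2, 31.0, 31.1])]
pull_knob []
chuck_key []
jaw [(0.51, [300.3, 193.3, 6.8, 4.3]), (0.17, [145.3, 197.4, 22.8, 20.4])]
mallet [(0.77, [97.6, 255.4, 38.6, 20.2])]
finish [(0.65, [143.6, 198.1, 21.4, 20.9])]
side 524.275159541749 524.275159541749 276.6169495916523 210.68057651219152 [[0.987, 0.076, -0.138, 0.376], [-0.158, 0.516, -0.842, -1.39], [0.007, 0.853, 0.521, 0.937], [0.0, 0.0, 0.0, 1.0]]
fixture [(0.57, [206.0, 196.1, 119.6, 85.0])]
handle_grip [(0.44, [236.7, 168.1, 6.4, 11.8])]
hub [(0.91, [230.6, 164.1, 28.4, 45.2])]
pull_knob [(0.61, [272.9, 200.7, 6.7, 12.5])]
chuck_key [(0.43, [223.8, 233.3, 19.3, 16.5]), (0.23, [271.7, 204.0, 7.5, 9.4])]
jaw [(0.52, [300.6, 240.6, 9.7, 9.9])]
mallet [(0.85, [201.4, 137.6, 19.7, 31.6])]
finish [(0.63, [252.9, 143.6, 22.7, 36.0])]
0.9 [1.79998236e+02 6.69523025e-04 1.13879297e+02]
```

View pics/top0.png

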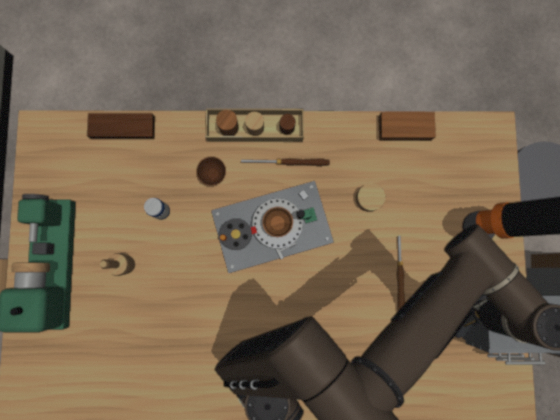

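View pics/side0.png

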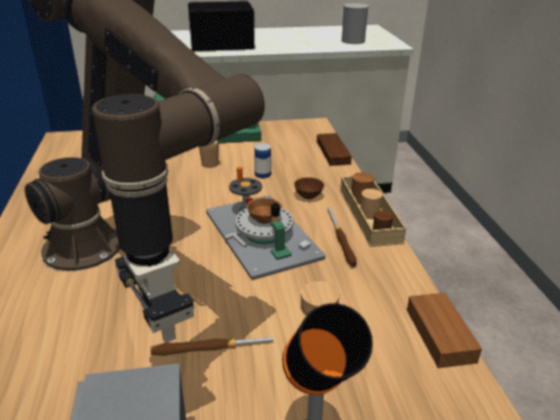

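Run:
```python
from h import *
p=eyes.camera_params('top')
for n,u,v,z in(('hub',236.5,233.7,.12),('handle',222,238,.16),('knob',301,214,.16),('bowl',278,222,.118),('mallet',110,263,.2)):
    print(n,atz(p,'top',u,v,z).round(3))
h=atz(p,'top',236.5,233.7,.12);k=atz(p,'top',301,214,.16); c=(h*80+k*150)/230
print(c)
for yaw in (90,60,120,0,30,-60,-90):
    q=planner.solve_ik([c[0]-.05,c[1],.40],[180,0,yaw]); print(yaw,None if q is None else np.round(q,0))
env.move_to([c[0]-.03,c[1],.40],[180,0,110])
im,p=snap('wrist','w0.png'); print(np.round(p['cam_to_world'],3).tolist(),p['fx'],p['cx'],p['cy'])
for t in('handle_grip','hub','pull_knob','fixture'): print(t,find(t,'wrist'))
print(sensors.get_clock(),sensors.get_qpos())
```

```text
hub [0.516 0.106 0.12 ]
handle [0.498 0.151 0.16 ]
knob [ 0.578 -0.112  0.16 ]
bowl [ 0.556 -0.036  0.118]
mallet [0.416 0.502 0.2  ]
[ 0.55644267 -0.03633021  0.14608696]
90 [  18.    1.   -9.    0.  -79. -108.]
60 [  18.    1.   -9.    0.  -79. -138.]
120 [ 18.   1.  -9.   0. -79. -78.]
0 [ 18.   1.  -9.   0. -79. 162.]
30 [  18.    1.   -9.    0.  -79. -168.]
-60 [ 18.   1.  -9.   0. -79. 102.]
-90 [ 18.   1.  -9.   0. -79.  72.]
[[-0.341, -0.908, -0.243, 0.462], [0.94, -0.329, -0.088, -0.061], [-0.0, -0.259, 0.966, 0.492], [0.0, 0.0, 0.0, 1.0]] 325.19226210127806 274.2502200233904 205.5564601442627
handle_grip [(0.92, [412.2, 208.5, 26.8, 21.4])]
hub [(0.58, [343.5, 167.5, 95.5, 77.9]), (0.54, [178.1, 225.6, 20.0, 19.1])]
pull_knob [(0.76, [181.9, 197.6, 32.2, 25.5])]
fixture [(0.61, [154.3, 103.9, 262.2, 160.8])]
3.4417 [ 1.73193089e+01  3.46761028e+00 -7.34783311e+00 -1.09511884e-03
 -7.91988076e+01 -8.73599231e+01]
```

View pics/w0.png

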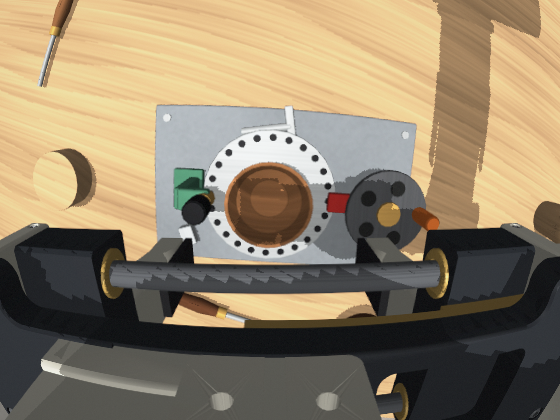

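Run:
```python
from h import *
im,p=snap('wrist')
cv2.imwrite('pics/c0.png',cv2.resize(im[150:270,160:450],None,fx=2.7,fy=2.7,interpolation=3)[:,:,::-1])
f=lambda u,v,z:atz(p,'wrist',u,v,z)
H=f(389,215,.122);G=f(426,219,.145);T=f(432,222,.163);K=f(197,209,.166)
print(H,G,T,K, np.linalg.norm((G-H)[:2]),np.linalg.norm((T-H)[:2]),np.linalg.norm((K-H)[:2]),np.degrees(np.arctan2(*(H-K)[[1,0]])))
```

```text
[0.5181821 0.111074  0.122    ] [0.50281658 0.14910435 0.145     ] [0.50128003 0.1476142  0.163     ] [ 0.57567385 -0.10650898  0.166     ] 0.04101715780681292 0.04025998810926569 0.22505033435358637 104.80094666783575
```

View pics/c0.png

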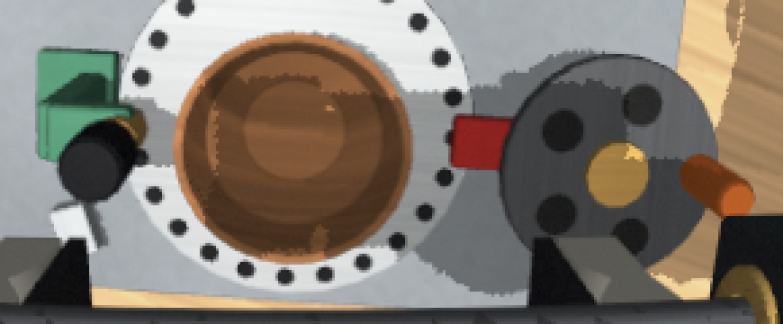

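Run:
```python
from h import *
p=eyes.camera_params('wrist')
f=lambda u,v,z:atz(p,'wrist',u,v,z)
H=f(388.5,214.8,.122);T=f(433.3,223.3,.163);K=f(194,213.7,.166)
print(H,T,K,np.linalg.norm((T-H)[:2]),np.linalg.norm((K-H)[:2]),np.degrees(np.arctan2(*(H-K)[[1,0]])))
G=(T[:2]+np.array([.5028,.1491]))/2
env.move_to([*G,.29],[180,0,110])
im,p=snap('wrist','w1.png')
print(find('handle_grip','wrist'),G,sensors.get_clock())
```

```text
[0.51816961 0.11043091 0.122     ] [0.50209653 0.1501742  0.163     ] [ 0.58185723 -0.10808848  0.166     ] 0.04287042268589001 0.2276111582715884 106.24879606365991
[] [0.50244826 0.1496371 ] 4.4667
```

View pics/w1.png

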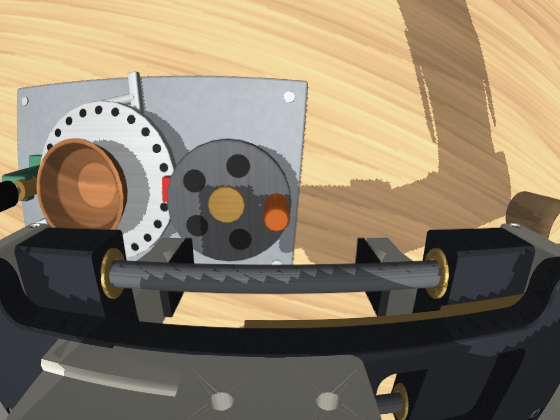

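Run:
```python
from h import *
p=eyes.camera_params('wrist')
H=atz(p,'wrist',226,205,.122);T=atz(p,'wrist',276.5,218,.163)
print(H,T,np.linalg.norm((T-H)[:2]))
env.move_straight([*T[:2],.24],rate=.15)
print(env.move_straight([*T[:2],.196],rate=.06,threshold=8))
f0=sensors.get_contact_force()
env.grab(20); print(sensors.get_finger_gap(),sensors.get_position(),f0,sensors.get_contact_force(),sensors.get_clock())
snap('wrist','w2.png')
```

```text
[0.51812071 0.1109421  0.122     ] [0.5024437  0.14993101 0.163     ] 0.04202265195042238
False
0.019569048797655485 [0.50237854 0.15023565 0.19599557] [ 0.86355089 -0.08615508 -0.32474987] [-1.13109269  2.8510488   0.47940795] 6.9083
```

View pics/w2.png

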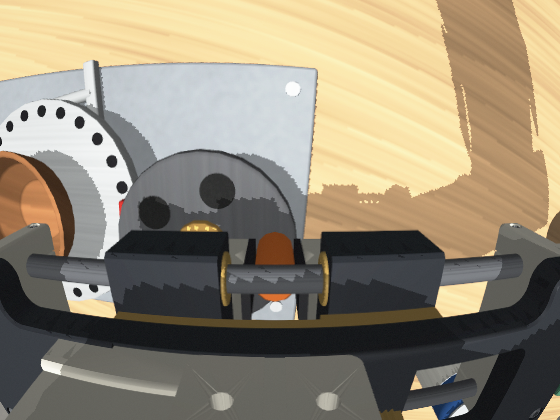

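```bash
cat > crank.py <<'E'
from h import *
import sys
a0,a1=map(float,sys.argv[1:3]); C=np.array([.5181,.1109]); z=.196
th0=np.arctan2(.1499-C[1],.5024-C[0])
n=int(np.ceil((a1-a0)/.2))
for i in range(1,n+1):
    a=a0+(a1-a0)*i/n; t=th0+a
    env.move_straight([*(C+.042*np.array([np.cos(t),np.sin(t)])),z],rate=.06)
    F=sensors.get_contact_force(); r=np.array([np.cos(t),np.sin(t)])
    print(round(a,2),'rad',round(F[:2]@r,1),'tan',round(F[:2]@[-r[1],r[0]],1),'z',round(F[2],1))
    if np.linalg.norm(F)>30: print('STOP');break
print(sensors.get_clock(),sensors.get_finger_gap(),sensors.get_position(),th0)
E
python3 crank.py 0 1.2
```

```text
0.2 rad 5.7 tan 0.6 z 1.5
0.4 rad 6.9 tan 0.1 z 2.0
0.6 rad 6.8 tan -1.2 z 3.3
0.8 rad 6.8 tan -0.6 z 4.5
1.0 rad 6.4 tan -0.0 z 4.6
1.2 rad 6.6 tan 0.3 z 5.7
8.7083 0.01951046786938526 [0.4750019  0.10950027 0.1959374 ] 1.9535111808821064
```

```bash
python3 crank.py 1.2 6.42
python3 - <<'E'
from h import *
snap('wrist','w3.png');snap('top','t3.png'); im,p=snap('side'); cv2.imwrite('pics/s3.png',cv2.resize(im[130:290,180:380],None,fx=3.5,fy=3.5)[:,:,::-1])
E
```

```text
1.39 rad 5.6 tan 1.2 z 5.7
1.59 rad 5.2 tan 0.9 z 4.7
1.78 rad 4.4 tan 1.7 z 4.1
1.97 rad 4.5 tan 1.8 z 3.8
2.17 rad 5.0 tan 3.0 z 2.3
2.36 rad 5.8 tan 2.7 z 0.7
2.55 rad 6.0 tan 3.0 z 0.3
2.75 rad 4.4 tan 2.6 z -0.8
2.94 rad 1.3 tan 2.2 z -0.8
3.13 rad -0.8 tan 1.0 z -1.0
3.33 rad -5.5 tan 0.9 z 1.2
3.52 rad -6.4 tan 0.8 z 2.9
3.71 rad -7.7 tan 2.0 z 4.8
3.91 rad -7.9 tan -0.0 z 5.9
4.1 rad -7.2 tan 1.0 z 5.0
4.29 rad -6.8 tan 0.9 z 5.8
4.49 rad -6.7 tan 1.9 z 5.3
4.68 rad -6.1 tan 2.7 z 5.2
4.87 rad -4.9 tan 1.9 z 4.3
5.07 rad -5.6 tan 2.3 z 4.3
5.26 rad -5.7 tan 2.7 z 4.9
5.45 rad -5.5 tan 2.0 z 4.6
5.65 rad -5.5 tan 1.8 z 3.7
5.84 rad -3.8 tan 2.4 z 1.0
6.03 rad -1.8 tan 1.6 z 0.0
6.23 rad 1.2 tan 0.6 z -0.9
6.42 rad 4.6 tan 1.1 z -0.1
16.3583 0.01925058451020744 [0.4969465  0.14774038 0.19602037] 1.9535111808821064
```

View pics/w3.png

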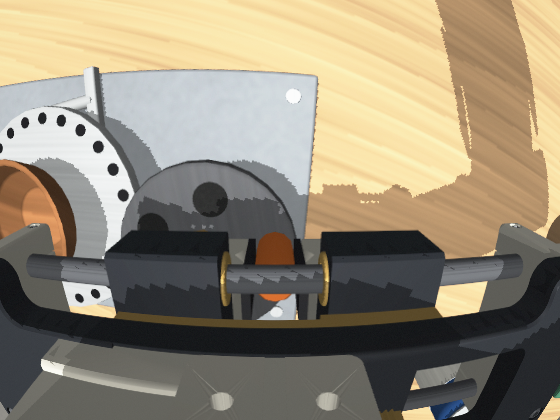

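Run:
```python
from h import *
env.ungrasp()
x=sensors.get_position(); env.move_straight([x[0],x[1],.29],rate=.12)
K=np.array([.5807,-.1083])
env.move_to([.545,0,.36],[180,0,106])
snap('wrist','w4.png'); print(find('handle_grip','wrist'))
env.move_to([*K,.29],[180,0,106])
snap('wrist','w5.png'); print(find('pull_knob','wrist'),sensors.get_clock())
a=cv2.imread('pics/w4.png')[:300];b=cv2.imread('pics/w5.png')[:300]
cv2.imwrite('pics/w45.png',np.vstack([a,b]))
```

```text
[(0.67, [409.8, 178.3, 29.9, 22.0]), (0.33, [8.0, 0.2, 28.9, 89.4])]
[(0.56, [253.8, 195.9, 39.7, 46.0])] 20.1667
```

View pics/w45.png

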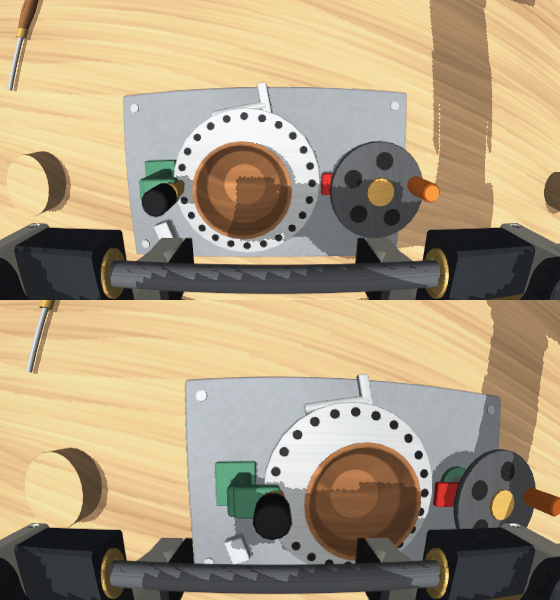

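Run:
```python
from h import *
p=eyes.camera_params('wrist'); x=sensors.get_position()
q=dict(p); T=np.array(p['cam_to_world']).copy(); T[:3,3]+=np.array([.545,0,.36])-x; q['cam_to_world']=T
H=atz(q,'wrist',381,192,.122);G=atz(q,'wrist',431,192.5,.163); d=G-H
print(H,G,np.linalg.norm(d[:2]),'angle',np.arctan2(d[1],d[0])-1.9535+2*np.pi)
K=atz(p,'wrist',271.5,219,.166); print(K)
env.move_straight([*K[:2],.24],rate=.12)
print(env.move_straight([*K[:2],.198],rate=.05,threshold=6), sensors.get_position())
env.grab(45)
print(sensors.get_finger_gap(),sensors.get_position(),sensors.get_contact_force(),sensors.get_clock())
snap('wrist','w6.png')
```

```text
[0.51799922 0.11161536 0.122     ] [0.49812504 0.14724293 0.163     ] 0.04079591775394172 angle 6.40931744564847
[ 0.58081972 -0.10985339  0.166     ]
False [ 0.58105549 -0.1098552   0.1982929 ]
0.026992314289959362 [ 0.58080721 -0.10992553  0.19799281] [ 0.20389064 -0.1365109   0.40060922] 22.7083
```

View pics/w6.png

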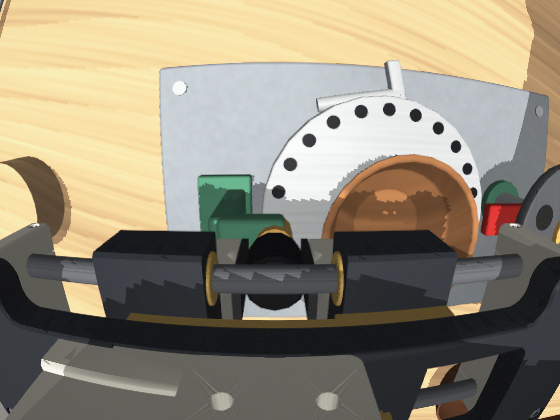

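Run:
```python
from h import *
x=sensors.get_position()
for dz in (.005,.010,.014,.0155,.0165):
    env.move_straight([x[0],x[1],.198+dz],rate=.02); print(dz,sensors.get_position()[2]-x[2],sensors.get_contact_force().round(1),sensors.get_finger_gap())
env.pause(.5); print(sensors.get_contact_force().round(1),sensors.get_position(),sensors.get_clock())
im,p=snap('wrist'); im2,_=snap('side')
cv2.imwrite('pics/f.png',np.hstack([im[130:330,150:350],cv2.resize(im2[170:270,200:330],(260,200))])[:,:,::-1])
```

```text
0.005 0.004662443101906361 [ 2.3 -1.4 -6.8] 0.027162404797441066
0.01 0.00982813921874856 [ 2.3 -1.  -9.3] 0.02740032732909561
0.014 0.013845770096685917 [  2.5  -1.5 -11.3] 0.026686647818332934
0.0155 0.015353617018556365 [  2.1  -1.3 -11.6] 0.027107669955137057
0.0165 0.016151118880909865 [  3.   -1.7 -14.5] 0.026953562769495107
[  3.5  -2.1 -17.8] [ 0.58065079 -0.10987645  0.21421509] 24.9083
```

View pics/f.png

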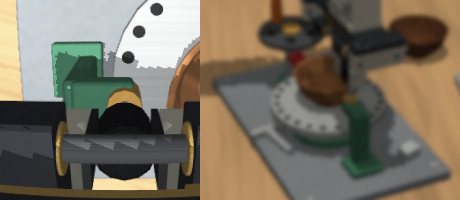

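Run:
```python
from h import *
print(sensors.get_contact_force().round(1),sensors.get_position()[2],sensors.get_finger_gap())
env.sign_off()
```

```text
[  2.8  -0.9 -17.4] 0.21423310454995337 0.027331544068234515
the job is handed in; nothing more can be done
```

I wound the handwheel back just over one full turn anticlockwise. I then pulled the plunger up by its knob to the stop, and handed in while still holding it there, at about 25 s of the 64 s allowed.

- **Handwheel:** the camera check after I let go put it at about 6.41 rad (6.05 needed), with the red dog clear of the faceplate.
- **Plunger:** the gripper rose about 16 mm. The downward pull grew along the spring (6.8, 9.3, 11.3 N), then jumped to about 17.5 N against the stop. The finger gap stayed at about 27 mm, so I saw no sign of slipping.
- **Bystanders:** I saw nothing disturbed in the pictures. I did not measure each object's position against the start, and some were out of the later views.

No check failed. While winding there was a sideways load of up to about 8 N at the handle, probably from a millimetre-scale error in the wheel centre, and the grip held.

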